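# Weigh the red laser-cut tag

## Task

Put the red tag on the scale: it is too thin to pick up where it lies, so slide it flat towards the robot until about a third of its length overhangs the front edge of the raised bed, pinch the overhanging end by its two long sides and lift it off. Lay it flat and gently in the middle of the scale's steel pan and let go. Do not let it fall, and leave the blue tag where it is.

Things in the scene. Friction and masses are not known exactly. Their poses are not given: they have to be found in the camera images.
- red_tag: Red acrylic tag, 120 x 40 x 3 mm, 18 g, flat on the bed, 9 mm hole 46 mm from its middle towards +x. Origin: centre of underside; x along its length (-x end nearest the bed's front edge), z up. Starts within 15 degrees of square to that edge, near end 5 to 35 mm inside it. Pressed from above by shut fingertips (5 to 20 N) it slides along with them.
- blue_tag: Blue acrylic tag of the same size and frame, lying on the same bed about 110 mm to one side of the red one (either side). Not to be moved.
- bed: Fixed raised bed plate of a laser cutter, bare aluminium, 200 mm (x) x 260 mm (y), flat top 60 mm above the bench, plate 10 mm thick on rubber feet, free space in front. Origin: on the bench under its centre. Its straight front edge, parallel to its y axis, lies at x = -100 mm and faces the robot; turned up to 7 degrees.
- scale: Fixed bench scale, grey housing with a flat square steel pan 180 x 180 mm, pan top 45 mm above the bench, no rim. Origin: on the bench under the centre of the pan; the housing sticks out 60 mm (towards -x) in front of the pan, with display and keys, 35 mm high.
Not all that is in view belongs to the job. There is more than one size of the red_tag; the job needs the largest.

How it is judged (in metres and radians):
On the way, in this order (a step that is already met when the one before it is completed fails the run):
1. the red tag, still lying flat on the bed, overhangs its front edge by some 25 mm or more, with its centre still over the bed (x of red_tag in the frame of bed between -0.1 and -0.066 m and z of red_tag in the frame of bed between 0.056 and 0.064 m and angle between red_tag's own z axis and vertical below 0.08 rad and angle between the x axis of red_tag and the x axis of bed, either way round below 0.6 rad), for 0.2 s.
2. the red tag is held in the fingers, 20 mm or more above the bed's top (contact force between the fingers and red_tag above 1 N and height (world z) of red_tag above 0.08 m), for 0.2 s.
At the end, for the whole second after the job is handed in: The red tag lies flat (within 4.5 degrees) and still on the scale's pan, its centre within 35 mm of the pan's centre, released; the blue tag is within 20 mm of where it was (horizontal distance between red_tag and scale below 0.035 m and z of red_tag in the frame of scale between 0.042 and 0.049 m and angle between red_tag's own z axis and vertical below 0.08 rad and linear speed of red_tag below 0.02 m/s and distance of blue_tag from where it was at the start of the episode below 0.02 m); the robot touches nothing.
It fails at once if the red tag falls to the bench (height (world z) of red_tag below 0.03 m).
It fails at once if the red tag is dropped from some 30 mm or more (moves faster than 0.75 m/s with no finger on it) (linear speed of red_tag above 0.75 m/s and contact force between the fingers and red_tag below 0.05 N).
It fails at once if the blue tag is moved by more than 20 mm (distance of blue_tag from where it was at the start of the episode above 0.02 m).
It also fails if it takes over 48 s, if anything falls off the work surface, if the arm or the gripper's body presses on something with over 40 N, if the wrist force passes 120 N, or if a joint passes its speed limit or range.

## Robot

A 6-joint arm with a two-finger parallel gripper is mounted at the origin on the work surface. World frame = base frame: x ahead of the robot, y to its left, z up, the work surface at z = 0. Lengths are in mm, angles in rad, forces in N, time in s.
With the tool pointing down it reaches from about 325 to 775 mm from the base axis. Payload 5.5 kg.
Tool frame: the origin (TCP) lies where the fingers leave the gripper's body, on its centre line; the fingertips stand ctrl.tips_ahead ahead of it and the grasp point (between the pads) lies 54 mm ahead of it (ctrl.tips_ahead is the distance from the TCP to the fingertips, in mm); z points along the fingers, y is the line along which they close (so a half turn about z gives the same grasp; the last joint's range is limited). The gripper opens to 85 mm and grips with 20 to 120 N. Pads are 22 mm wide; open, the fingers measure 114 mm over their backs; the gripper's body (76 mm by 85 mm) begins 54 mm behind the grasp point. The pads swing forward as they close: fully open they stand 13 mm farther back than shut.
Start: joints at [1.103, 0.091, 1.231, -0, 1.82, -0.057], TCP at [239.612, 550.094, 303.875] pointing down, gripper open.
Joint ranges: [-2.87, 2.87], [-0.86, 2.18], [0.17, 2.46], [-1.51, 4.65], [0.06, 2.69], [-2.65, 2.65]. Speed limits (rad/s): [2.57, 2.57, 3.01, 3.14, 3.14, 3.14].

## Interface

Orientations are given as [roll, pitch, yaw] about the fixed x, y, z axes, in that order (R = Rz(yaw) Ry(pitch) Rx(roll)).
In Python, from cell import ctrl gives the robot as it stands. Calls block until the motion is done:
- ctrl.move_to(position, orientation): joint-space move of the TCP to a pose.
- ctrl.servo_line(position, ori=None, speed=150, force_limit=None): straight line of the TCP; ori=None keeps the orientation; speed is the mean speed in mm/s. With force_limit (N) it stops when the force on the tool has changed by that much, and returns True; else False.
- ctrl.goto_joints(angles): joint-space move.
- ctrl.grip(opening, force=None): opening from 0.0 (shut) to 1.0 (fully open); force is the grip in N (None keeps the last); returns when the fingers have stopped.
- ctrl.wait(seconds).
- ctrl.inverse_kinematics(position, orientation): joint angles nearest the present ones, or None.
- ctrl.grab_frame(name): name is "scene" or "top" or "wrist"; returns the picture (384x512x3 uint8, red, green, blue); there is no depth.
- ctrl.camera_model(name): a dict with "fx", "fy", "cx", "cy" (pixels), "rvec" (rotation vector, rad) and "tvec" (3), from world to camera coordinates, as OpenCV has them. Camera axes: x right, y down, z forward; pixel columns grow to the right and rows downward; lengths in mm; the calibration is good to about 2 mm. A picture is of the moment at which its call begins: read the wrist's pose just before it. camera_model takes no time and is no camera call; for the wrist camera it gives the pose at the moment of the call.
A pose or a line that the arm cannot do raises ctrl.IKError and nothing moves.
- ctrl.hand_in(): hands the job in; it is judged then, once.
Readings, each from a call of its own:
- ctrl.current_time_s(): time.
- ctrl.current_joint_pos(): joint angles.
- ctrl.current_qd(): joint speeds.
- ctrl.current_tau(): joint torques, N m.
- ctrl.current_ee_pos(): TCP position.
- ctrl.current_eef_rot(): TCP orientation.
- ctrl.current_contact_force(): force on the tool from outside, world axes, zero at the start.
- ctrl.current_moment(): the same for the moment, N m.
- ctrl.current_gripper_width(): opening from 0.0 (shut) to 1.0 (fully open).
- ctrl.current_grip_force(): force on a finger pad.
Only numpy, scipy, OpenCV 4.12 (cv2) and the standard library are available. Lean on these libraries where they do the work, as an engineer would, in place of code of your own. Each camera call takes 0.05 s, during which the arm holds its last target. There are 200 camera calls.

## Working session

There is one attempt and no reset: what is moved stays moved. The work goes in short steps, each a Python script; the robot and the scene stay as the last script left them, time stands still between calls to the robot, and variables do not carry over. Pictures are saved under pics/ and viewed, at most 10 in all, crops included, and the job is handed in when it is done.

```bash
mkdir -p pics; ls; python3 - <<'E'
from cell import ctrl
import cv2,numpy as np
a=ctrl.grab_frame("scene");b=ctrl.grab_frame("top")
cv2.imwrite("pics/a.png",a[...,::-1]);cv2.imwrite("pics/b.png",b[...,::-1])
for n in("scene","top","wrist"):print(n,ctrl.camera_model(n))
print(ctrl.tips_ahead,ctrl.current_time_s(),ctrl.current_eef_rot())
E
```

```text
pics
scene {'fx': 434.7801492647234, 'fy': 434.7801492647234, 'cx': 256.1232821632223, 'cy': 186.25138242607795, 'rvec': array([ 1.91187714,  1.01676785, -0.56617351]), 'tvec': array([-277.60875858, -206.54011131, 1393.09392353])}
top {'fx': 389.71316521867203, 'fy': 389.71316521867203, 'cx': 251.7212799435661, 'cy': 198.38117492839976, 'rvec': array([ 2.14784384, -2.05949571,  0.22287323]), 'tvec': array([-74.83366097, 592.14700152, 662.01259221])}
wrist {'fx': 330.69353411542596, 'fy': 330.69353411542596, 'cx': 256.52558606803586, 'cy': 191.07464637404743, 'rvec': array([-2.4247384 , -1.58808742, -0.22156192]), 'tvec': array([-599.50671186,  -35.81875133,  379.11257272])}
72.6 0.1 [-3.13978273e+00 -1.08903050e-04  2.73077893e+00]
```

View pics/b.png

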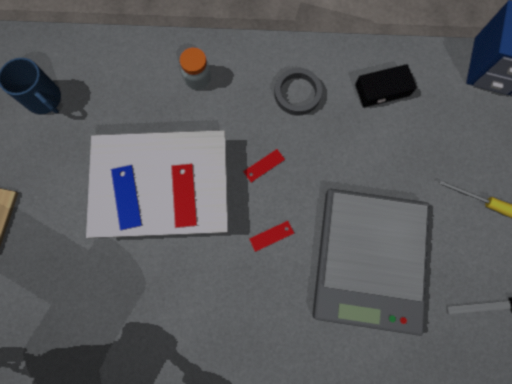

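View pics/a.png

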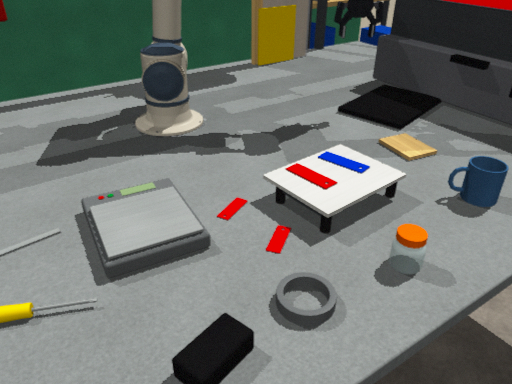

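The top view shows the bed at about (157,185) with its front edge facing the image bottom. The red tag is on it at (184,196) and the blue one at (126,197). The scale pan is at (377,245), and the two smaller red tags on the bench are decoys.

```bash
cat > h.py <<'E'
from cell import ctrl
import cv2,numpy as np
def cast(uv,z,m):
    R=cv2.Rodrigues(np.array(m["rvec"]))[0];t=np.array(m["tvec"]);c=-R.T@t
    uv=np.atleast_2d(uv).astype(float)
    d=np.c_[(uv[:,0]-m["cx"])/m["fx"],(uv[:,1]-m["cy"])/m["fy"],np.ones(len(uv))]@R
    return (c+d*((z-c[2])/d[:,2])[:,None])[:,:2]
def masks(im):
    h=cv2.cvtColor(im,cv2.COLOR_RGB2HSV);H,S,V=[h[...,i].astype(int) for i in range(3)]
    return dict(red=((H<8)|(H>172))&(S>150)&(V>70),blue=(H>110)&(H<130)&(S>150)&(V>70),white=(S<40)&(V>175),pan=(S<40)&(V>120)&(V<175))
def blobs(mask,n=1):
    c,_=cv2.findContours(mask.astype(np.uint8),cv2.RETR_EXTERNAL,cv2.CHAIN_APPROX_NONE)
    return sorted(c,key=cv2.contourArea)[::-1][:n]
def rect(c,z,m):
    p=cast(c.reshape(-1,2),z,m).astype(np.float32)
    (x,y),s,a=cv2.minAreaRect(p)
    if s[0]<s[1]: s=s[::-1];a+=90
    a=(a+90)%180-90
    return np.round([x,y,*s,a],1)
E
python3 - <<'E'
from h import *
im=cv2.imread("pics/b.png")[...,::-1].copy();m=ctrl.camera_model("top");k=masks(im)
print("V",cv2.cvtColor(im,cv2.COLOR_RGB2HSV)[[150,110,220,260,240,300],[110,157,350,400,310,330]].tolist())
for n,z,q in(("red",63,3),("blue",63,2),("white",60,1),("pan",45,3)):
    for c in blobs(k[n],q):print(n,rect(c,z,m),cv2.boundingRect(c))
E
```

```text
V [[130, 5, 162], [113, 11, 94], [110, 7, 115], [100, 7, 111], [110, 8, 102], [105, 18, 87]]
red [596.7  77.7 117.6  37.9   8.3] (172, 164, 24, 63)
red [527.  -88.4  78.1  25.5 -62.5] (250, 221, 44, 30)
red [661.2 -69.8  79.   26.4 -52.6] (244, 150, 40, 32)
blue [588.8 185.7 117.6  38.   15. ] (112, 166, 29, 63)
pan [624.  135.2 265.4 204.  -85.3] (86, 130, 141, 108)
pan [ 858.1 -541.8   18.7    7.8   76.5] (493, 82, 10, 5)
pan [ 893.7 -571.9    6.9    2.    -5.7] (510, 68, 2, 4)
```

```bash
python3 - <<'E'
import cv2
im=cv2.imread("pics/b.png")[180:340,305:440]
cv2.imwrite("pics/c.png",cv2.resize(im,None,fx=3.7,fy=3.7,interpolation=cv2.INTER_CUBIC))
E
```

```text
(no output)
```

View pics/c.png

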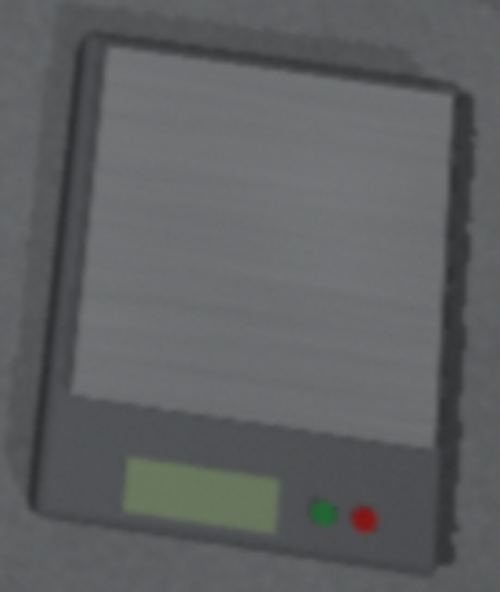

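The crop shows the pan corners clearly, at crop pixels (104,43), (455,92), (434,447) and (70,397). Next I'll locate the pan, hover over the tag and take a close look.

```bash
python3 - <<'E'
from h import *
m=ctrl.camera_model("top")
q=np.array([[104,43],[455,92],[434,447],[70,397]])/3.7+[305,180]-.35
p=cast(q,45,m);print("pan",p.round(1).tolist(),p.mean(0),np.linalg.norm(p-np.roll(p,1,0),axis=1))
ctrl.grip(0,30)
yaw=np.radians(8.3);o=[np.pi,0,yaw]
ctrl.move_to([565,74,250],o)
print(ctrl.current_joint_pos(),ctrl.current_ee_pos(),ctrl.tips_ahead,ctrl.current_time_s(),ctrl.current_contact_force())
m=ctrl.camera_model("wrist");im=ctrl.grab_frame("wrist");cv2.imwrite("pics/d.png",im[...,::-1])
R=cv2.Rodrigues(m["rvec"])[0];print("cam",-R.T@m["tvec"])
k=masks(im)
for n,z in(("red",63),("blue",63)):
    for c in blobs(k[n]):print(n,rect(c,z,m),cv2.boundingRect(c))
E
```

```text
pan [[619.6, -204.8], [601.1, -385.4], [422.9, -365.4], [439.3, -187.6]] [ 520.73055445 -285.80397882] [181.0698743  181.60714414 179.29451491 178.63345471]
[7.17411704e-02 5.55072456e-03 1.41385478e+00 2.65170626e-04
 1.72199198e+00 1.49611417e+00] [564.94095687  74.75734729 250.13175603] 72.6 2.95 [ 0.63887069 -0.84711231  0.24579087]
cam [634.97353568  84.96330511 320.62592059]
red [597.2  77.9 116.9  38.    8.2] (234, 67, 51, 151)
blue [588.9 185.6 118.1  39.1  14.9] (75, 53, 84, 158)
```

View pics/d.png

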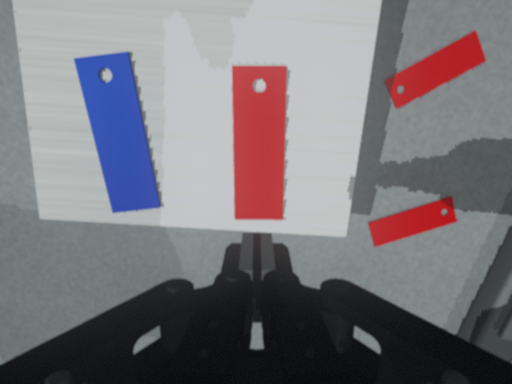

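The wrist view has the red tag at (260,142) with its hole at the far end. The bed's front edge runs from (40,219) to (347,236), and the tag's near end is just inside it. The tag position matches the top view to within 1 mm, so I'll press and slide.

```bash
python3 - <<'E'
from h import *
m=ctrl.camera_model("wrist")
e=cast([[40,219],[347,236]],60,m);print("edge",e,np.linalg.norm(e[1]-e[0]))
d=e[1]-e[0];d/=np.linalg.norm(d);n=np.array([-d[1],d[0]])   # inward normal
c=np.array([597.,77.8]);t=np.radians(8.2);u=np.array([np.cos(t),np.sin(t)])
dist=(c-e[0])@n;print("n",n,"centre inside edge",dist)
o=[np.pi,0,t];p=c+12*u;s=dist-20
print("slide",s)
ctrl.servo_line([*p,155],o,150)
print(ctrl.servo_line([*p,128],None,15,force_limit=9))
q=ctrl.current_ee_pos();print(q,ctrl.current_contact_force(),ctrl.current_time_s())
q2=np.r_[q[:2]-s*n,q[2]-.3]
ctrl.servo_line(q2,None,30)
print(ctrl.current_ee_pos(),ctrl.current_contact_force())
x=ctrl.current_ee_pos();ctrl.servo_line([x[0],x[1],x[2]+60],None,80)
ctrl.servo_line([x[0]-60,x[1]-5,250],None,150)
m=ctrl.camera_model("wrist");im=ctrl.grab_frame("wrist");cv2.imwrite("pics/e.png",im[...,::-1])
k=masks(im)
for nn in("red","blue"):
    r=rect(blobs(k[nn])[0],63,m);print(nn,r,(r[:2]-e[0])@n)
print(ctrl.current_time_s())
E
```

```text
edge [[509.66442231 251.01024005]
 [532.18753257  -7.88605841]] 259.8741692616897
n [0.99623714 0.08666929] centre inside edge 71.99493703385774
slide 51.99493703385774
True
[608.84880111  79.53313903 135.7058035 ] [-0.17968674 -0.01933115  3.71404071] 5.0667
[557.04583542  75.00639741 135.64057449] [2.3563695  1.09124994 5.20521033]
red [544.6  73.  118.   38.9   7.8] 19.37609843541489
blue [574.3 181.7  88.   39.3  14.7] 58.385293452702236
8.575
```

View pics/e.png

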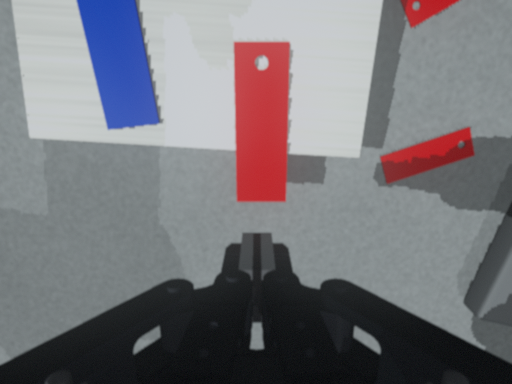

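The tag now overhangs by about 40 mm, with its centre 19 mm inside the edge, near end at (262,201) and yaw 7.8°. Now I'll pinch and lift it.

```bash
python3 - <<'E'
from h import *
c=np.array([544.6,73.]);t=np.radians(7.8);u=np.array([np.cos(t),np.sin(t)])
p=c-45*u;o=[np.pi,0,t]
ctrl.grip(.8,25)
ctrl.servo_line([*p,180],o,150)
print(ctrl.servo_line([*p,123],None,60,force_limit=8),ctrl.current_ee_pos(),ctrl.current_contact_force())
ctrl.grip(0,25)
print("w",ctrl.current_gripper_width(),ctrl.current_grip_force(),ctrl.current_time_s())
ctrl.servo_line([*p,128],None,10)
ctrl.servo_line([*p,190],None,50)
print("w",ctrl.current_gripper_width(),ctrl.current_grip_force(),ctrl.current_time_s(),ctrl.current_ee_pos())
ctrl.wait(.2)
for n in("wrist","scene"):
    im=ctrl.grab_frame(n);cv2.imwrite(f"pics/f_{n}.png",im[...,::-1])
a=cv2.imread("pics/f_wrist.png");b=cv2.imread("pics/f_scene.png")[120:270,200:400]
cv2.imwrite("pics/f.png",np.hstack([cv2.resize(a,(400,300)),cv2.resize(b,(400,300))]))
E
```

```text
False [500.29020214  66.89335691 123.54264615] [-0.91711982  0.06668635 -0.41063958]
w 0.45809931733815046 25.122074782848358 11.3167
w 0.4576547289469613 25.144482851028442 13.3583 [499.84749189  66.87668048 189.49106622]
```

View pics/f.png

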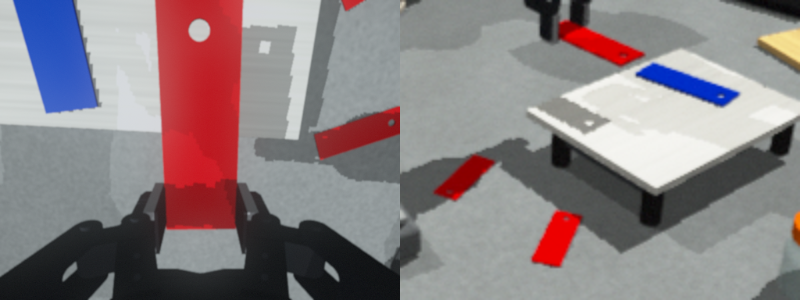

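The tag is held by its long sides in front of the bed with the blue tag undisturbed, and it looks level (near end at (200,228), hole at (199,30)). I'll check the tilt, carry it over the scale and lower it under force guard.

```bash
python3 - <<'E'
from h import *
m=ctrl.camera_model("wrist");g=cast([[255.4,38.4],[256,292]],129,m);print("hole-end if level (106):",np.linalg.norm(g[0]-g[1]),g)
a=np.radians(-5.2);u=np.array([np.cos(a),np.sin(a)]);c=np.array([520.7,-285.8])
x=ctrl.current_ee_pos()
near=g[1];L=60-np.linalg.norm(near-x[:2]);print("grasp to centre",L)
p=c-45*u;o=[np.pi,0,a]
ctrl.servo_line([x[0]-20,x[1],230],None,120)
ctrl.servo_line([480,-120,230],[np.pi,0,0],150)
ctrl.servo_line([*p,200],o,150)
ctrl.servo_line([*p,130],None,80)
ctrl.wait(.2)
m=ctrl.camera_model("wrist");im=ctrl.grab_frame("wrist");cv2.imwrite("pics/g.png",im[...,::-1])
print(rect(blobs(masks(im)["red"])[0],70,m),ctrl.current_ee_pos(),ctrl.current_grip_force(),ctrl.current_contact_force(),ctrl.current_time_s())
E
```

```text
hole-end if level (106): 105.58888096448435 [[589.82162421  79.58791599]
 [485.225499    65.14276545]]
grasp to centre 45.15614810867491
[ 520.3 -285.9  118.1   40.6   -5. ] [ 476.07915827 -281.8492369   130.56286139] 25.16540139913559 [ 0.17237156  0.27654955 -0.08743362] 18.1083
```

View pics/g.png

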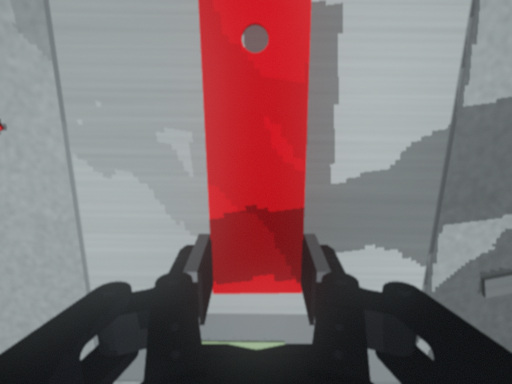

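The tag is level and centred over the pan, with its near end at (257,293) and hole at (255,38). Lowering and releasing.

```bash
python3 - <<'E'
from h import *
x=ctrl.current_ee_pos()
print(ctrl.servo_line([x[0],x[1],107.5],None,12,force_limit=4),ctrl.current_ee_pos(),ctrl.current_contact_force())
ctrl.grip(.62)
ctrl.wait(.3)
x=ctrl.current_ee_pos()
ctrl.servo_line([x[0],x[1],x[2]+40],None,40)
ctrl.servo_line([x[0]-40,x[1],x[2]+140],None,150)
ctrl.wait(.3)
m=ctrl.camera_model("wrist");im=ctrl.grab_frame("wrist");cv2.imwrite("pics/h.png",im[...,::-1])
print(rect(blobs(masks(im)["red"])[0],48,m),ctrl.current_time_s())
im=ctrl.grab_frame("top");k=masks(im);m=ctrl.camera_model("top")
print("blue",rect(blobs(k["blue"])[0],63,m))
E
```

```text
True [ 475.98788639 -281.78586457  116.33150463] [-0.10013246  0.24263356  4.98198458]
[ 517.9 -284.6  112.7   39.1   -4.7] 22.2083
blue [588.9 185.7 117.4  38.   15. ]
```

View pics/h.png

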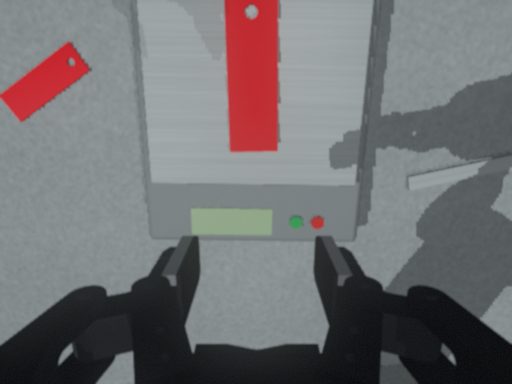

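The tag lies flat and centred on the pan with its near end at (254,151). The gripper is clear and the blue tag hasn't moved.

```bash
python3 -c "
from cell import ctrl
print(ctrl.hand_in())"
```

```text
the job is handed in; nothing more can be done
None
```

The red tag is lying flat near the middle of the scale pan and released, the blue tag has not moved, and the job was handed in at about 22 s; no verdict came back.

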